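# Gauge a scroll roller in the bench caliper

## Task

Measure the dark wooden roller: stand it upright on the bed of the bench caliper, in the middle of the bed's width and close in front of the fixed jaw, let go of it, then slide the red-tabbed carriage up until both brass jaw pads bear lightly on the roller, and leave it held like that. Push gently, so that the sprung sliding jaw never visibly leans out of square and the roller is not squeezed hard; keep the roller upright and do not disturb the other rollers, the spray bottle or the brush.

Things in the scene. Friction and masses are not known exactly. Their poses are not given: they have to be found in the camera images.
- caliper: Bench caliper (slide gauge), screwed down and immovable: a silver bar 270 mm long (its x axis), 50 mm wide (y) and 30 mm high, whose grey flat top is the bed, 30 mm over the table. Origin: centre of its underside, on the table. A dark upright fixed jaw, 40 mm wide, stands on the bed at its -x end, its top 64 mm over the table; the carriage rides at the +x side and closes towards -x.
- anvil: Brass pad of the fixed jaw, 30 mm wide (y), 18 mm high (z). Origin: centre of its measuring face, which looks to the caliper's +x, 76 mm to -x of the caliper's origin and 45 mm over the table (15 mm over the bed); axes as the caliper's.
- jaw_pad: Brass pad of the sliding jaw, same size and height as the anvil, facing it. Origin: centre of its measuring face, which looks to the caliper's -x; axes as the caliper's. It sits on a dark upright plate (34 mm wide, top 58 mm over the table) sprung to the carriage.
- carriage (a joint): Sliding carriage: its value is the gap between the two brass pads in m, 0 shut, at most 0.112; smaller is more closed. It starts open 0.085 to 0.108. Stiff slide: about 2 N moves it, it stays where it is left.
- tab_back (a point): Middle of the rear face (the side away from the jaws, caliper +x) of the red thumb tab that is rigid on the carriage, 53.5 mm over the table. The tab is an upright block 14 mm thick (x), 36 mm wide (y), its top 69.5 mm over the table, and its rear face is 62 mm to +x of the sliding pad's face. Push here towards -x to close. The bed behind it is clear.
- jaw (a joint): Lean of the sliding jaw in rad: 0 square, positive when its top leans back, away from the fixed jaw. A spring of 4 N m/rad squares it; the hinge line lies 8 mm over the table, so a push on the pad leans it about 0.007 rad per newton, and after contact the pushing force grows about 5 N per mm of carriage travel. It must stay within 0.055 rad.
- roller_dark: The roller to measure: a plain upright cylinder of dark brown wood, 70 mm tall, hand-turned and a little oval, so that it measures anything from 34 to 42 mm across, depending on how it happens to be turned (the caliper is to tell), about 75 g. Origin: centre of its underside, z along its axis. Stands on the table among the other two rollers.
- roller_pale: Pale wooden roller, 35 mm in diameter, 70 mm tall, standing; leave alone. Origin: centre of its underside.
- roller_white: White ceramic roller, 41 mm in diameter, 70 mm tall, standing; leave alone. Origin: centre of its underside.
- spray_bottle: Aluminium spray bottle with white head, 52 mm in diameter, 168 mm tall, standing; leave alone. Origin: centre of its underside.
- paste_brush: Wooden brush, 170 mm long, lying on the table, its length along its own x; leave alone.
Not all that is in view belongs to the job. Leave any orange or purple look-alike of the roller_dark alone.

How it is judged (in metres and radians):
On the way, in this order (a step that is already met when the one before it is completed fails the run):
1. the dark roller stands released on the bed between the open jaws (angle between roller_dark's own z axis and vertical below 0.06 rad and z of roller_dark in the frame of caliper between 0.027 and 0.033 m and y of roller_dark in the frame of caliper between -0.01 and 0.01 m and contact force between the fingers and roller_dark below 0.1 N and x of roller_dark in the frame of anvil between 0 and 0.06 m and value of joint carriage above 0.05 m and linear speed of roller_dark below 0.02 m/s), for 0.2 s.
2. the sliding jaw is closed and both pads bear on the roller (angle between roller_dark's own z axis and vertical below 0.06 rad and z of roller_dark in the frame of caliper between 0.027 and 0.033 m and y of roller_dark in the frame of caliper between -0.01 and 0.01 m and contact force between each of jaw_pad, anvil and roller_dark above 0.5 N), for 0.2 s.
At the end, for the whole second after the job is handed in: The dark roller stands on the bed (upright within 0.06 rad, its foot on the bed, within 10 mm of the middle of the bed's width), at rest, with both brass pads bearing on it with more than 0.5 N each, the sliding jaw square within 0.035 rad, the carriage gap below 46 mm (all of step 2 and value of joint jaw between -0.035 and 0.035 rad and linear speed of roller_dark below 0.01 m/s and value of joint carriage below 0.046 m); the robot touches nothing.
It fails at once if the sliding jaw leans more than 0.055 rad out of square (value of joint jaw above 0.055 rad or value of joint jaw below -0.055 rad).
It fails at once if the jaw squeezes the roller with more than 10 N (contact force between any of jaw_pad, anvil and roller_dark above 10 N).
It fails at once if the roller tips over on the bed or elsewhere (angle between roller_dark's own z axis and vertical above 0.5 rad).
It fails at once if another roller, the spray bottle or the brush is moved more than 20 mm or tipped (distance of any of roller_pale, roller_white, spray_bottle, paste_brush from where it was at the start of the episode above 0.02 m or angle between any of roller_pale, roller_white, spray_bottle's own z axis and vertical above 0.3 rad).
It also fails if it takes over 72 s, if anything falls off the work surface, if the arm or the gripper's body presses on something with over 40 N, if the wrist force passes 120 N, or if a joint passes its speed limit or range.

## Robot

A 6-joint arm with a two-finger parallel gripper is mounted at the origin on the work surface. World frame = base frame: x ahead of the robot, y to its left, z up, the work surface at z = 0. Lengths are in mm, angles in rad, forces in N, time in s.
With the tool pointing down it reaches from about 400 to 925 mm from the base axis. Payload 12.5 kg.
Tool frame: the origin (TCP) lies midway between the tips of the shut fingers; the grasp point (between the pads) lies 19 mm behind it; z points along the fingers, y is the direction in which the jaws open and shut (so a half turn about z gives the same grasp; the last joint's range is limited). The gripper opens to 95 mm and grips with 3 to 60 N. Pads are 20 mm wide; open, the fingers measure 119 mm over their backs; the gripper's body (75 mm by 180 mm) begins 59 mm behind the grasp point.
Start: joints at [-1.277, 0.491, 1.559, -0, 1.092, -0.106], TCP at [243.295, -575.721, 214.661] pointing down, gripper open.
Joint ranges: [-3.1, 3.1], [-0.84, 2.19], [0.05, 2.79], [-1.13, 4.28], [0.06, 2.93], [-2.69, 2.69]. Speed limits (rad/s): [2.22, 2.22, 2.79, 3.14, 3.14, 3.14].

## Interface

Orientations are given as [roll, pitch, yaw] about the fixed x, y, z axes, in that order (R = Rz(yaw) Ry(pitch) Rx(roll)).
In Python, from cell import env, eyes, job_done, boxes_of, regions_of gives the robot as it stands.
- The arm moves only by the tool send_rows, never from a script. Its argument "plan" is text: rows parted by semicolons, each of 5 numbers parted by spaces: the shift along the tool's x, y, z in mm, then the turn about the tool's z in rad, then the finger opening in mm, from 0 to 95.1. In form: x y z roll gripper; .... A call has 1 to 8 rows; each row shifts and turns the pose as measured when the row begins, along the tool's axes as they then stand; what a row does not reach is not made up. A row lasts 1/10 s, in which the tool goes at most 50 mm and 8.59 degrees, less where a joint would pass 70% of its speed; a pose out of reach is approached as far as the arm can. A call with a gripper value outside its range is refused whole. The fingers move at their own pace and stop on an object; the grip force is fixed at half the most. Time passes only in rows, so rows that do not move let the fingers close. It gives the time, the measured TCP pose, the force and the opening at its end, in the units of the state.
- env.state(): the state, without advancing time (a new reading comes with each control period).
- eyes.read_camera(name): name is "scene" or "side" or "wrist"; returns a dict with "image" (480x640x3 uint8, red, green, blue), "vertical_fov" (degrees; the focal length in pixels is half the picture's height over the tangent of half this angle, whatever the lens; pixels are square), "cx", "cy" (the principal point, pixels), "k1" (the pictures are not rectified: a ray, as slopes to the right and down, at radius r is drawn at 1 + k1 r^2 times it, then the intrinsics apply), "extrinsics" (4x4, takes a point from camera to world coordinates). Camera axes: x right, y up, looking along -z (the intrinsics and any distortion apply to the point x, -y, -z); pixel columns grow to the right and rows downward; lengths in mm; the calibration is good to about 2 mm. A picture is of the moment at which its call begins. There is no depth.
- job_done(): hands the job in, once; it reports no verdict.
Trained networks look in a picture, given as the dict that the camera call returned (one of the last four; its "shot" number tells which), for a name from the list of things; names that differ only in an ending like _2 or _b are one class to them, and where a whole thing is asked for, a point or a joint stands for the part that bears it (a point fixed in the world has none). Each returns a list of dicts, best first, with "confidence" (0 to 1); they miss things now and then, are a little off and sometimes report something else, mostly with a low value. They report only what shows in the picture. A call takes as long as a camera call. They do not tell look-alikes from the thing itself.
- boxes_of(target, picture): "bbox" ([left, top, width, height] in pixels, round what is visible of it).
- regions_of(target, picture): "pixels" (480x640 bool, what is visible of it) and "bbox" ([left, top, width, height] in pixels, round what is visible of it).
The state is a dict: "t": time; "joints": joint angles; "qvel": joint speeds; "tau": joint torques, N m; "eef_pos": TCP position; "tcp_rot": TCP orientation; "ft_force": force on the tool from outside, world axes, zero at the start; "moment": the same for the moment, N m; "opening": opening from 0.0 (shut) to 1.0 (fully open).
Only numpy, scipy, OpenCV 4.12 (cv2) and the standard library are available. Lean on these libraries where they do the work, as an engineer would, in place of code of your own. Each camera call takes 0.05 s, during which the arm holds its last target.

## Working session

There is one attempt and no reset: what is moved stays moved. The work goes in short steps, Python scripts to look and compute and a tool call to move; the robot and the scene stay as the last step left them, time stands still between calls to the robot, and variables do not carry over. Pictures are saved under pics/ and viewed, and the job is handed in when it is done.

Besides the shell and the picture viewer there is one more tool, called after ">>>" as name(argument=value, ...) on one line, values as JSON. send_rows: Moves the arm, as the interface text tells. Its arguments: {"type":"object","properties":{"plan":{"type":"string"}},"required":["plan"]}

```bash
mkdir -p pics; ls
cat > h.py <<'E'
import numpy as np, cv2
from cell import env, eyes, job_done, boxes_of, regions_of
def snap(name,fn=None):
    p=eyes.read_camera(name)
    if fn: cv2.imwrite('pics/'+fn,cv2.cvtColor(p['image'],cv2.COLOR_RGB2BGR))
    return p
def ray(p,u,v):
    f=240/np.tan(np.radians(p['vertical_fov'])/2)
    K=np.array([[f,0,p['cx']],[0,f,p['cy']],[0,0,1.]])
    q=cv2.undistortPoints(np.array([[[u,v]]],float),K,np.array([p['k1'],0,0,0.]))[0,0]
    E=np.array(p['extrinsics']); d=E[:3,:3]@np.array([q[0],-q[1],-1.])
    return E[:3,3],d
def at_z(p,u,v,z):
    o,d=ray(p,u,v); return o+d*(z-o[2])/d[2]
def proj(p,X):
    f=240/np.tan(np.radians(p['vertical_fov'])/2)
    E=np.array(p['extrinsics']); c=E[:3,:3].T@(np.array(X,float)-E[:3,3])
    x,y=c[0]/-c[2],-c[1]/-c[2]; s=1+p['k1']*(x*x+y*y)
    return np.array([f*x*s+p['cx'],f*y*s+p['cy']])
E
python3 - <<'E'
from h import *
for n in ['scene','side','wrist']:
    p=snap(n,n+'0.png'); print(n,p['vertical_fov'],p['k1'],np.round(p['extrinsics'],2).tolist())
print(env.state())
E
```

```text
pics
scene 47.47087768535216 -0.15539535548924618 [[-0.53, -0.68, 0.5, 1099.52], [0.85, -0.44, 0.3, 341.3], [0.01, 0.58, 0.81, 865.34], [0.0, 0.0, 0.0, 1.0]]
side 48.490329561942474 -0.021518186887057228 [[-0.97, 0.19, -0.16, 421.99], [-0.25, -0.73, 0.63, 637.75], [0.0, 0.66, 0.76, 769.08], [0.0, 0.0, 0.0, 1.0]]
wrist 59.525696227668256 -0.03829346061541161 [[0.39, 0.89, 0.23, 307.46], [-0.92, 0.38, 0.1, -549.6], [-0.0, -0.25, 0.97, 385.04], [0.0, 0.0, 0.0, 1.0]]
{'t': 0.15, 'joints': array([-1.27660879e+00,  4.91417438e-01,  1.55930964e+00,  3.30348659e-05,
        1.09169891e+00, -1.05583201e-01]), 'qvel': array([-0.00125359, -0.00134449, -0.00208757, -0.00083158,  0.00105376,
        0.0009541 ]), 'tau': array([-1.67030594e-04, -6.12896061e+01, -2.58277684e+01,  6.91822101e-02,
        4.73951467e-02, -5.13246414e-05]), 'eef_pos': array([ 243.24118511, -575.53359851,  214.19819795]), 'tcp_rot': array([-3.14076705e+00, -1.16961984e-04,  3.99755451e-01]), 'ft_force': array([ 0.35253371,  0.159984  , -0.20137202]), 'moment': array([ 0.02176982, -0.00904264,  0.01522964]), 'opening': 1.0016585142395882}
```

View pics/scene0.png

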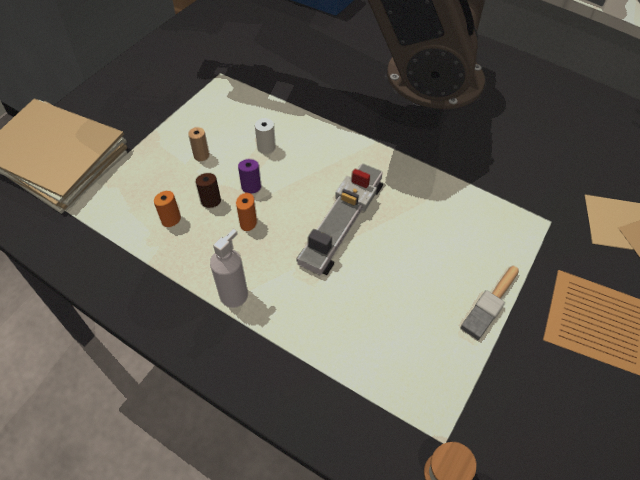

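View pics/side0.png

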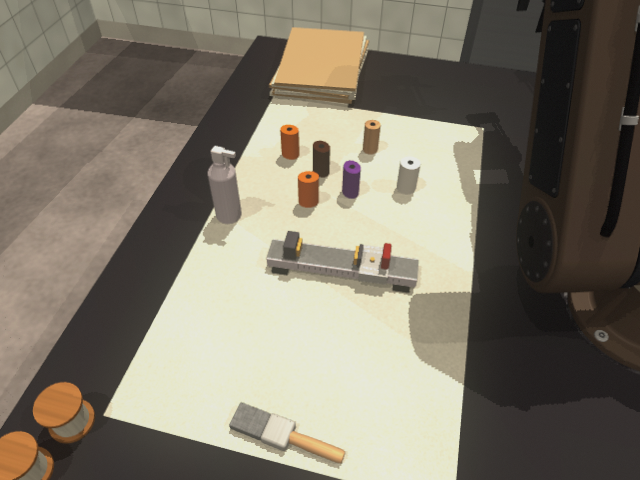

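View pics/wrist0.png

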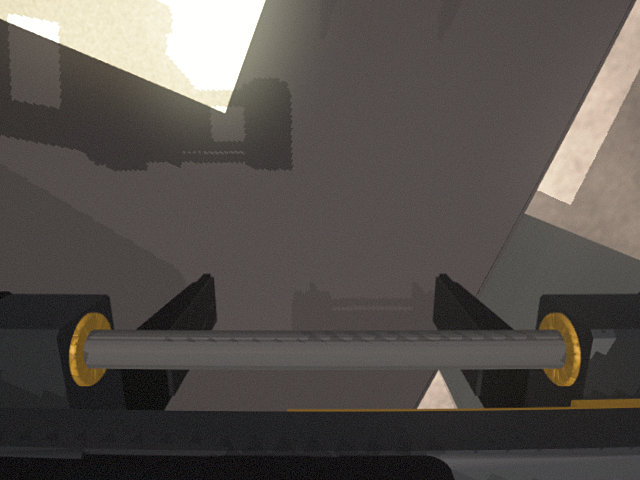

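Scene view, candidates for the dark roller: dark brown (208,190), purple (250,176), orange (168,209) and (247,212), pale (199,144), white (265,137). I choose the dark brown one, at (321,159) in the side view.

Run:
```python
from h import *
P={n:snap(n) for n in ['scene','side']}
for n,p in P.items():
    for t in ['roller_dark','roller_pale','roller_white','spray_bottle','paste_brush','caliper','anvil','jaw_pad','tab_back']:
        print(n,t,[(np.round(b['bbox']).astype(int).tolist(),round(b['confidence'],2)) for b in regions_of(t,p)][:6])
s=P['scene']['image'];d=P['side']['image']
def cr(im,x,y,w,h,k): return cv2.resize(im[y:y+h,x:x+w],None,fx=k,fy=k,interpolation=cv2.INTER_CUBIC)
cv2.imwrite('pics/c1.png',cr(s,150,110,140,130,5)[:,:,::-1])
cv2.imwrite('pics/c2.png',cr(s,290,150,110,130,4)[:,:,::-1])
cv2.imwrite('pics/c3.png',cr(d,255,120,180,170,4)[:,:,::-1][:600])
cv2.imwrite('pics/c3.png',cr(d,255,220,180,80,4)[:,:,::-1])
cv2.imwrite('pics/c4.png',cr(d,270,110,160,110,5)[:,:,::-1])
```

```text
scene roller_dark [([196, 170, 26, 36], 0.84), ([233, 191, 28, 41], 0.83), ([154, 191, 28, 37], 0.59), ([239, 159, 24, 35], 0.59)]
scene roller_pale [([187, 127, 23, 37], 0.6)]
scene roller_white [([257, 116, 22, 40], 0.71)]
scene spray_bottle [([209, 228, 40, 78], 0.97), ([343, 196, 18, 7], 0.25)]
scene paste_brush [([460, 264, 62, 75], 0.88)]
scene caliper [([295, 163, 90, 110], 0.65)]
scene anvil [([298, 164, 88, 109], 0.23)]
scene jaw_pad [([344, 196, 14, 9], 0.63)]
scene tab_back [([334, 166, 42, 50], 0.6)]
side roller_dark [([298, 171, 21, 38], 0.95), ([312, 143, 17, 34], 0.9), ([340, 162, 19, 35], 0.8), ([280, 127, 22, 30], 0.76), ([357, 243, 34, 41], 0.5)]
side roller_pale [([362, 120, 19, 37], 0.92)]
side roller_white [([394, 157, 25, 36], 0.8)]
side spray_bottle []
side paste_brush [([228, 404, 117, 60], 0.79), ([265, 230, 155, 63], 0.39)]
side caliper [([267, 229, 156, 61], 0.77), ([228, 403, 116, 62], 0.46)]
side anvil []
side jaw_pad [([355, 246, 3, 17], 0.39)]
side tab_back [([355, 243, 35, 44], 0.93)]
```

View pics/c1.png

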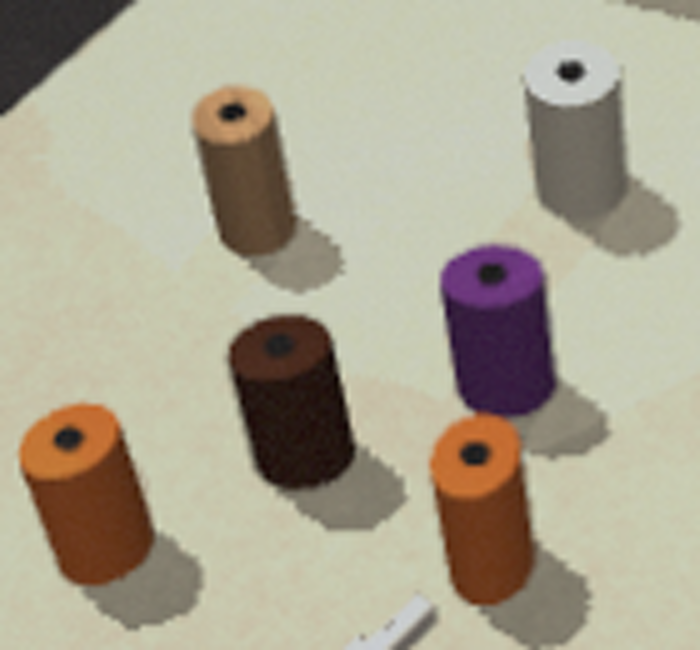

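View pics/c2.png

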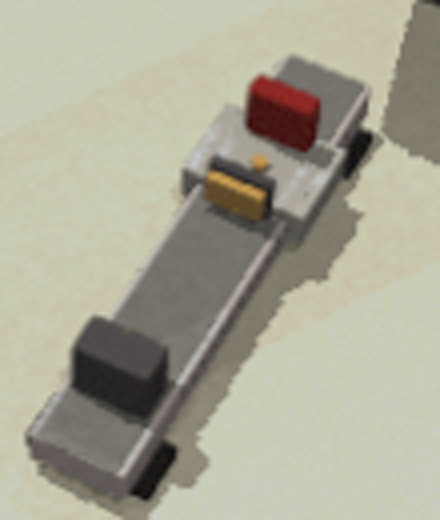

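View pics/c3.png

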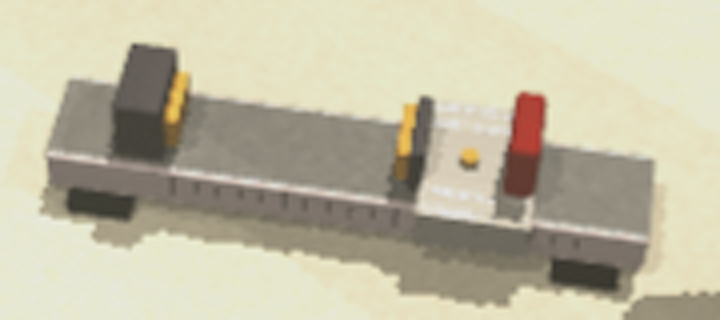

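View pics/c4.png

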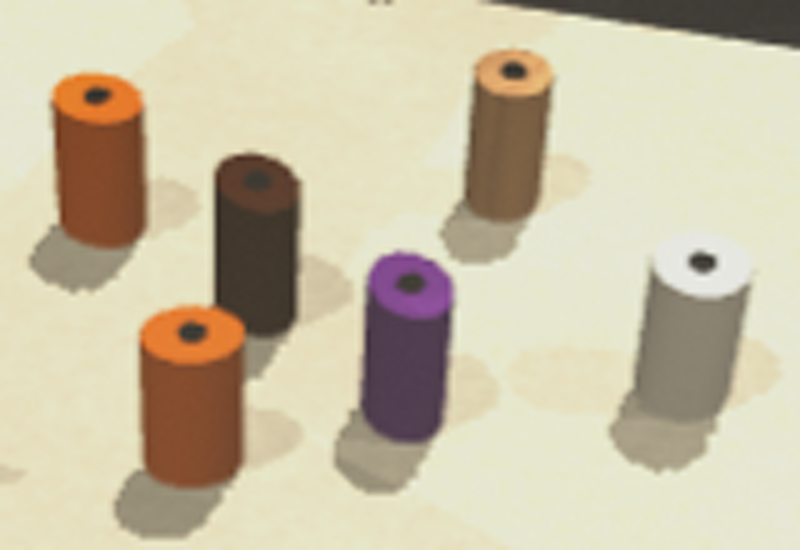

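```bash
cat > m.py <<'E'
from h import *
from scipy.optimize import least_squares
S=snap('scene');D=snap('side')
c2=lambda x,y:(290+x/4-.4,150+y/4-.4); c3=lambda x,y:(255+x/4-.4,220+y/4-.4)
tops={'dark':((205.4,178.6),(321.2,145.8)),'or1':((163.2,197.2),(289,128.8)),'or2':((244.6,200.4),(308.2,176.2)),'pur':((247.8,164.4),(351.8,166.4)),'pale':((195.8,132),(372.4,123.8)),'white':((263.8,123.8),(410,162))}
for k,(a,b) in tops.items(): print(k,at_z(S,*a,70)[:2].round(1),at_z(D,*b,70)[:2].round(1))
ends=[c2(30,438),c2(124,474),c2(292,57),c2(368,92)]
e2=[c3(70,80),c3(48,155),c3(655,157),c3(645,240)]
for a in ends: print('scene',at_z(S,*a,30)[:2].round(1))
for a in e2: print('side',at_z(D,*a,30)[:2].round(1))
E
python3 m.py
```

```text
dark [ 623.4 -211. ] [ 624.2 -211.7]
or1 [ 703.4 -249.5] [ 704.6 -250.2]
or2 [ 625.6 -113.6] [ 626.3 -114.7]
pur [ 548.9 -163.8] [ 549.8 -164.3]
pale [ 533.9 -311.7] [ 535.1 -312.1]
white [ 437.4 -205.7] [ 439.5 -206.6]
scene [659.9  26.7]
scene [653.  73.]
scene [390.1  10.2]
scene [389.8  55.2]
side [658.1  27.2]
side [654.3  72.4]
side [390.6   5.9]
side [389.   53.5]
```

```bash
cat >> m.py <<'E'
print()
for p,t in ((S,'scene'),(D,'side')):
    r=regions_of('spray_bottle',p)
    if r: print(t,r[0]['bbox'])
print(at_z(S,233,300,0)[:2],at_z(S,229,262,100),at_z(D,228,215,0)[:2],at_z(D,224,190,60))
E
python3 m.py | tail -3
```

```text
scene [207.0, 232.1, 41.1, 74.6]
side [207.4, 145.1, 33.2, 82.8]
[779.71795664 -32.86247936] [763.17752274 -38.98824532 100.        ] [772.93090075 -38.36197618] [776.57131454 -46.80344104  60.        ]
```

```bash
cat > pl.py <<'E'
import sys; from h import *
# usage: pl.py X Y Z yaw step grip
X,Y,Z,yaw,step,grip=map(float,sys.argv[1:7])
s=env.state(); p=np.array(s['eef_pos']); y=s['tcp_rot'][2]
print('t',round(s['t'],2),'pos',p.round(1),'rot',np.round(s['tcp_rot'],3),'j',np.round(s['joints'],2),'F',np.round(s['ft_force'],1),'op',round(s['opening']*95.1,1))
dy=(yaw-y+np.pi)%(2*np.pi)-np.pi
if dy<-2.5: dy+=2*np.pi
T=np.array([X,Y,Z]); n=int(max(np.ceil(np.linalg.norm(T-p)/step),np.ceil(abs(dy)/.148),1))
rows=[]
for i in range(n):
    d=(T-p)/(n-i); c,sn=np.cos(y),np.sin(y); w=dy/n
    rows.append(f"{c*d[0]+sn*d[1]:.1f} {sn*d[0]-c*d[1]:.1f} {-d[2]:.1f} {-w:.3f} {grip:g}"); p=p+d; y+=w
print(n,'; '.join(rows[:8]))
E
python3 pl.py 624 -211 170 2.09 48 75
```

```text
t 1.45 pos [ 243.3 -575.7  214.6] rot [3.142 0.    0.4  ] j [-1.28  0.49  1.56 -0.    1.09 -0.11] F [ 0.1  0.2 -0.6] op 95.3
12 41.1 -15.6 3.7 -0.141 75; 42.8 -9.7 3.7 -0.141 75; 43.8 -3.6 3.7 -0.141 75; 43.9 2.6 3.7 -0.141 75; 43.1 8.7 3.7 -0.141 75; 41.4 14.7 3.7 -0.141 75; 39.0 20.3 3.7 -0.141 75; 35.7 25.6 3.7 -0.141 75
```

>>> send_rows(plan="41 -15.6 3.7 -0.141 75; 43 -9.7 3.7 -0.141 75; 44 -3.6 3.7 -0.141 75; 44 2.6 3.7 -0.141 75; 43 8.7 3.7 -0.141 75; 41 14.7 3.7 -0.141 75; 39 20 3.7 -0.141 75; 35 25 3.7 -0.141 75")

```text
t: 2.25
eef_pos: [498.1, -325.3, 184.1]
tcp_rot: [3.14, 0.003, 1.561]
ft_force: [0.5, -1.6, -0.2]
opening: 0.783
```

```bash
python3 pl.py 624 -211 170 2.09 46 75
```

```text
t 2.25 pos [ 498.1 -325.3  184.1] rot [3.140e+00 3.000e-03 1.561e+00] j [-0.69  0.48  1.67 -0.    0.99 -0.68] F [ 0.5 -1.6 -0.2] op 74.5
4 28.9 31.2 3.5 -0.132 75; 24.5 34.7 3.5 -0.132 75; 19.7 37.7 3.5 -0.132 75; 14.6 39.9 3.5 -0.132 75
```

>>> send_rows(plan="29 31 3.5 -0.132 75; 24.5 34.7 3.5 -0.132 75; 20 37.7 3.5 -0.132 75; 14.6 40 3.5 -0.132 75; 0 0 0 0 75")

```text
t: 2.75
eef_pos: [630.3, -199.8, 169.1]
tcp_rot: [3.141, 0.004, 2.121]
ft_force: [-1.3, -0.1, -0.7]
opening: 0.786
```

```bash
python3 pl.py 624 -211 170 2.09 46 75
python3 - <<'E'
from h import *
p=snap('wrist','w1.png'); snap('side','s1.png')
print(proj(p,[624,-211,70]),proj(p,[624,-211,0]))
E
```

```text
t 2.75 pos [ 630.3 -199.8  169.1] rot [3.141 0.004 2.121] j [-0.41  0.59  1.52 -0.    1.04 -0.96] F [-1.3 -0.1 -0.7] op 74.8
1 -6.3 -11.2 -0.9 0.031 75
[307.90807001 248.59092061] [310.98332112 225.75296203]
```

View pics/w1.png

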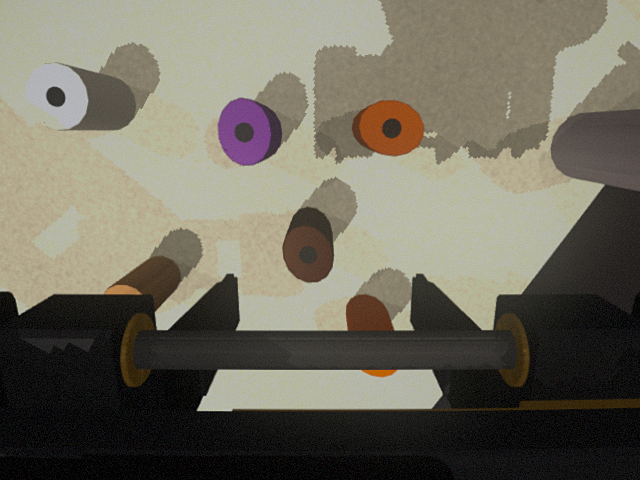

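```bash
python3 - <<'E'
from h import *
p=snap('wrist'); print(env.state()['eef_pos'].round(1))
for b in regions_of('roller_dark',p): print(np.round(b['bbox']),round(b['confidence'],2))
for uv in [(308,254),(244,132),(391,128),(55,97)]: print(at_z(p,*uv,70).round(1))
E
python3 pl.py 624 -211 100 2.09 40 75
```

```text
[ 627.4 -203.5  169.7]
[291. 205.  51.  77.] 0.8
[350. 289.  50.  83.] 0.77
[219.  97.  70.  69.] 0.74
[352.  95.  76.  61.] 0.69
[ 623.5 -217.1   70. ]
[ 548.9 -169.4   70. ]
[ 626.2 -119.9   70. ]
[ 436.9 -211.    70. ]
t 2.95 pos [ 627.1 -204.1  169.9] rot [-3.141  0.004  2.111] j [-0.41  0.58  1.52 -0.    1.04 -0.95] F [-0.6 -0.5 -0.6] op 75.1
2 -2.2 -3.1 34.9 0.011 75; -2.2 -3.1 34.9 0.011 75
```

```bash
python3 - <<'E'
from h import *
p=snap('wrist'); p=snap('wrist','w2.png'); print(env.state()['eef_pos'].round(1))
for t in ['roller_dark']:
  for b in regions_of(t,p): print(np.round(b['bbox']),round(b['confidence'],2))
g=p['image'].astype(int).sum(2)
# hub: darkest blob near proj
u,v=proj(p,[624,-211,70]); print(u,v)
for n,X in dict(d=(624,-211.5),pur=(549,-164)).items():
    u,v=proj(p,[*X,70]); u,v=int(u),int(v)
    c=cv2.resize(p['image'][v-40:v+40,u-40:u+40],None,fx=5,fy=5); cv2.imwrite(f'pics/w2{n}.png',c[:,:,::-1]); print(u-40,v-40)
E
python3 pl.py 624 -211 100 2.09 40 75
```

```text
[ 626.9 -204.6  170.1]
[352. 288.  49.  83.] 0.93
[291. 204.  54.  74.] 0.89
[356.  93.  76.  60.] 0.74
[226.  94.  64.  68.] 0.59
315.9145832428645 244.99763136735893
275 205
210 82
t 3.1 pos [ 627.  -204.6  170.2] rot [-3.142  0.005  2.111] j [-0.41  0.58  1.52 -0.    1.04 -0.95] F [ 0.9  0.7 -0.3] op 75.4
2 -2.0 -2.9 35.1 0.010 75; -2.0 -2.9 35.1 0.010 75
```

View pics/w2d.png

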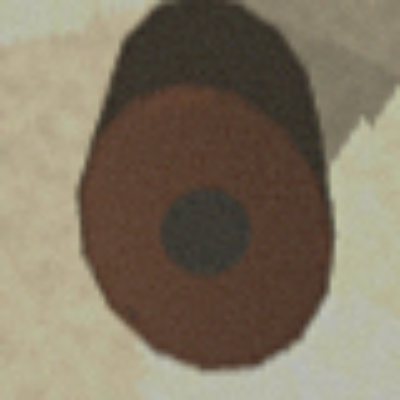

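Run:
```python
from h import *
p=snap('wrist'); im=p['image'];cv2.imwrite('pics/w3.png',im[:,:,::-1])
print(at_z(p,316,250.8,70).round(1), np.round(p['extrinsics'],3).tolist())
g=cv2.cvtColor(im,cv2.COLOR_RGB2GRAY)
for n,X in dict(d=(624,-211.5),pur=(549,-164),or2=(626,-114),white=(438,-206)).items():
    u,v=proj(p,[*X,70]); 
    m=np.zeros_like(g); cv2.circle(m,(int(u),int(v+4)),13,255,-1)
    q=np.where(m>0,g,255); t=q[m>0].min()+12
    ys,xs=np.nonzero(q<t); print(n,(u.round(1),v.round(1)),xs.mean().round(1),ys.mean().round(1),at_z(p,xs.mean(),ys.mean(),70).round(1))
```

```text
[ 626.2 -214.6   70. ] [[0.858, -0.497, -0.131, 590.772], [0.514, 0.83, 0.217, -145.208], [0.001, -0.254, 0.967, 340.775], [0.0, 0.0, 0.0, 1.0]]
d (np.float64(315.6), np.float64(245.3)) 316.4 250.2 [ 626.2 -214.1   70. ]
pur (np.float64(250.9), np.float64(122.6)) 252.1 128.2 [ 551.3 -166.6   70. ]
or2 (np.float64(398.3), np.float64(117.1)) 398.6 122.8 [ 628.1 -116.7   70. ]
white (np.float64(62.3), np.float64(89.3)) 63.2 96.0 [ 440.  -209.4   70. ]
```

```bash
python3 pl.py 624.6 -212 30 2.09 30 75
```

```text
t 3.15 pos [ 627.1 -204.5  170.2] rot [3.142 0.005 2.111] j [-0.41  0.58  1.52 -0.    1.04 -0.95] F [-0.1 -0.3  0.2] op 74.9
5 -1.0 -1.2 28.0 0.004 75; -1.0 -1.2 28.0 0.004 75; -1.0 -1.2 28.0 0.004 75; -1.0 -1.2 28.0 0.004 75; -1.0 -1.2 28.0 0.004 75
```

>>> send_rows(plan="-2.5 -3 20 0.01 75; -2.5 -3 20 0.01 75; 0 0 20 0 75; 0 0 5 0 75; 0 0 0 0 75")

```text
t: 3.65
eef_pos: [623.5, -216.1, 105.7]
tcp_rot: [3.139, 0.008, 2.084]
ft_force: [-0.9, 0.6, -0.1]
opening: 0.79
```

```bash
python3 pl.py 624.6 -212 30 2.09 30 75
```

```text
t 3.65 pos [ 623.5 -216.1  105.7] rot [3.139 0.008 2.084] j [-0.43  0.65  1.58 -0.    0.9  -0.94] F [-0.9  0.6 -0.1] op 75.1
3 1.0 1.0 25.2 -0.002 75; 1.0 1.0 25.2 -0.002 75; 1.0 1.0 25.2 -0.002 75
```

>>> send_rows(plan="1.5 1.5 20 0 75; 1 1 20 0 75; 0 0 15 0 75; 0 0 0 0 75; 0 0 0 0 75")

```text
t: 4.15
eef_pos: [626.8, -214.9, 54.2]
tcp_rot: [3.135, 0.013, 2.082]
ft_force: [0.2, -0.6, -0.6]
opening: 0.787
```

```bash
python3 pl.py 624.6 -212 30 2.09 30 75
```

```text
t 4.15 pos [ 626.8 -214.9   54.2] rot [3.135 0.013 2.082] j [-0.43  0.72  1.61 -0.    0.8  -0.94] F [ 0.2 -0.6 -0.6] op 74.8
1 3.6 -0.5 24.2 -0.008 75
```

>>> send_rows(plan="3 -0.5 24 -0.008 75; 0 0 0 0 75")

```text
t: 4.35
eef_pos: [626.1, -213.3, 32.2]
tcp_rot: [3.134, 0.016, 2.09]
ft_force: [-0.9, 0.3, -0.5]
opening: 0.792
```

```bash
python3 pl.py 624.6 -212 30 2.09 30 75; python3 -c "
from h import *
snap('side','s2.png');snap('wrist','w4.png')"; python3 pl.py 624.6 -212 30 2.09 30 75
```

```text
t 4.35 pos [ 626.1 -213.3   32.2] rot [3.134 0.016 2.09 ] j [-0.43  0.74  1.62 -0.    0.75 -0.94] F [-0.9  0.3 -0.5] op 75.4
1 1.9 -0.7 2.2 -0.000 75
t 4.45 pos [ 627.8 -214.1   34.8] rot [3.131 0.02  2.09 ] j [-0.43  0.74  1.62 -0.    0.76 -0.94] F [-0.5 -0.1  0.3] op 74.9
1 3.4 -1.7 4.8 -0.000 75
```

View pics/w4.png

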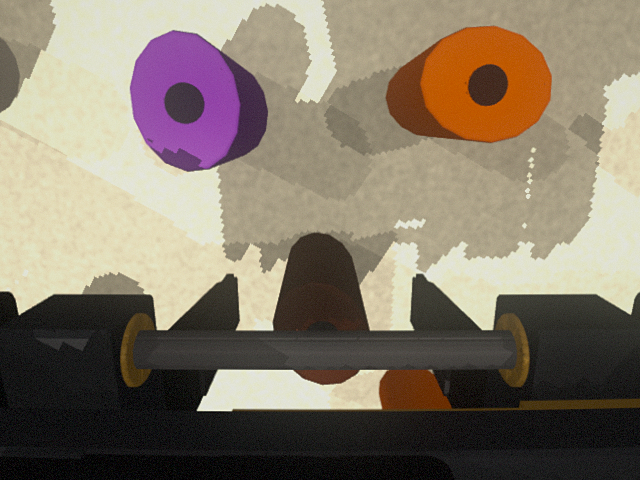

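View pics/s2.png

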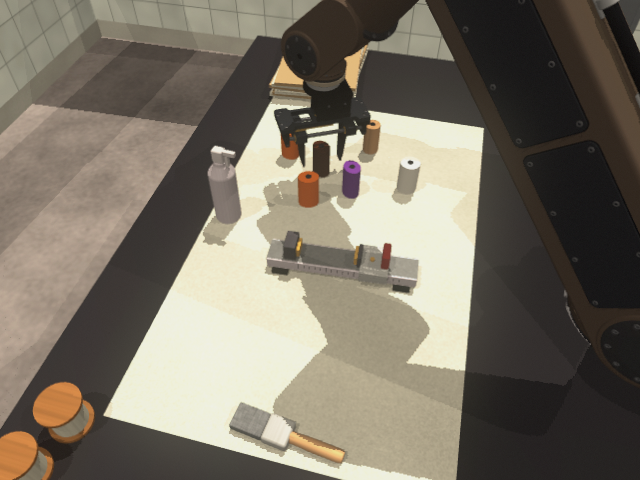

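>>> send_rows(plan="3 -1.5 3 0 75; 0 0 0 0 30; 0 0 0 0 30; 0 0 0 0 30; 0 0 0 0 30; 0 0 0 0 30")

```text
t: 5.05
eef_pos: [626.4, -213.0, 35.7]
tcp_rot: [3.128, 0.024, 2.089]
ft_force: [0.0, -0.0, -0.0]
opening: 0.424
```

```bash
python3 pl.py 624.6 -212 130 2.09 30 20
```

```text
t 5.05 pos [ 626.4 -213.    35.7] rot [3.128 0.024 2.089] j [-0.43  0.74  1.63 -0.    0.75 -0.94] F [ 0. -0. -0.] op 40.3
4 0.4 -0.3 -23.6 -0.000 20; 0.4 -0.3 -23.6 -0.000 20; 0.4 -0.3 -23.6 -0.000 20; 0.4 -0.3 -23.6 -0.000 20
```

>>> send_rows(plan="0 0 0 0 20; 0 0 0 0 20")

```text
t: 5.25
eef_pos: [626.3, -213.1, 35.9]
tcp_rot: [3.128, 0.024, 2.089]
ft_force: [-0.0, -0.1, 0.4]
opening: 0.361
```

>>> send_rows(plan="0 0 0 0 20; 0 0 0 0 20; 0 0 0 0 20")

```text
t: 5.55
eef_pos: [626.4, -213.1, 35.8]
tcp_rot: [3.128, 0.024, 2.089]
ft_force: [-0.8, 0.3, 1.2]
opening: 0.364
```

>>> send_rows(plan="0 0 -30 0 20; 0 0 -35 0 20; 0 0 -35 0 20; 0 0 0 0 20")

```text
t: 5.95
eef_pos: [623.3, -211.4, 137.1]
tcp_rot: [3.13, 0.02, 2.089]
ft_force: [-0.2, -0.2, -1.1]
opening: 0.364
```

```bash
python3 pl.py 572 44 135 3.21 32 20;python3 -c "
from h import *
snap('side','s3.png')"
```

```text
t 5.95 pos [ 623.3 -211.4  137.1] rot [3.13  0.02  2.089] j [-0.43  0.61  1.57 -0.    0.94 -0.94] F [-0.2 -0.2 -1.1] op 34.6
9 27.5 9.1 0.2 -0.125 20; 26.1 12.4 0.2 -0.125 20; 24.4 15.6 0.2 -0.125 20; 22.3 18.5 0.2 -0.125 20; 19.8 21.1 0.2 -0.125 20; 17.0 23.4 0.2 -0.125 20; 14.0 25.3 0.2 -0.125 20; 10.7 26.9 0.2 -0.125 20
```

View pics/s3.png

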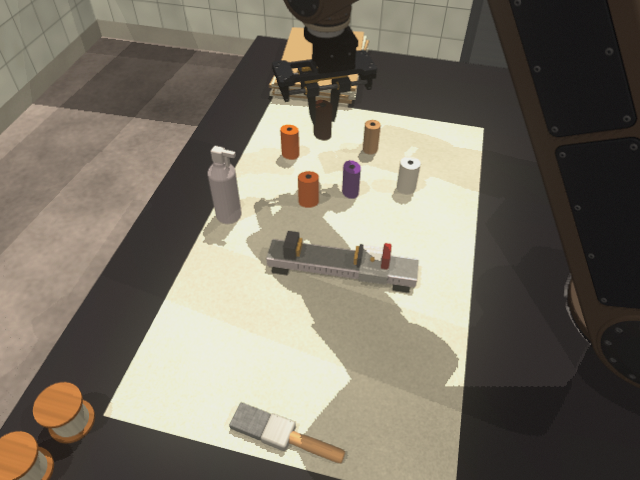

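Side view: the roller hangs in the fingers at (322,122), and the others are undisturbed.

>>> send_rows(plan="27.5 9 0 -0.125 20; 26 12.5 0 -0.125 20; 24.5 15.5 0 -0.125 20; 22 18.5 0 -0.125 20; 20 21 0 -0.125 20; 17 23.5 0 -0.125 20; 14 25 0 -0.125 20")

```text
t: 6.7
eef_pos: [574.8, -9.1, 122.1]
tcp_rot: [-3.134, 0.006, 2.991]
ft_force: [-0.2, 0.1, -1.0]
opening: 0.363
```

```bash
python3 pl.py 572 44 135 3.21 32 20
```

```text
t 6.7 pos [574.8  -9.1 122.1] rot [-3.134  0.006  2.991] j [-0.13  0.53  1.78 -0.01  0.82 -1.54] F [-0.2  0.1 -1. ] op 34.5
2 5.4 26.0 -6.4 -0.110 20; 2.5 26.4 -6.4 -0.110 20
```

>>> send_rows(plan="5 26 -4 -0.11 20; 2.5 24 -4 -0.11 20; 0 0 0 0 20")

```text
t: 7.0
eef_pos: [568.7, 46.4, 125.4]
tcp_rot: [-3.135, -0.003, -3.056]
ft_force: [0.3, -0.1, -0.6]
opening: 0.362
```

```bash
python3 pl.py 572 44 120 3.21 32 20;python3 -c "
from h import *
p=snap('side','s4.png');q=snap('scene','sc4.png');
cv2.imwrite('pics/s4c.png',cv2.resize(p['image'][150:310,240:440],None,fx=4,fy=4)[:,:,::-1])
cv2.imwrite('pics/sc4c.png',cv2.resize(q['image'][130:280,280:420],None,fx=4,fy=4)[:,:,::-1])
snap('wrist','w5.png')
";python3 pl.py 572 44 120 3.21 32 20
```

```text
t 7.0 pos [568.7  46.4 125.4] rot [-3.135e+00 -3.000e-03 -3.056e+00] j [-0.03  0.52  1.79 -0.01  0.84 -1.68] F [ 0.3 -0.1 -0.6] op 34.4
1 -3.1 -2.7 5.4 0.017 20
t 7.15 pos [569.2  43.8 125.5] rot [-3.134e+00 -3.000e-03 -3.064e+00] j [-0.04  0.52  1.79 -0.01  0.84 -1.68] F [ 1.   0.7 -0.5] op 34.6
1 -2.8 0.0 5.5 0.010 20
```

View pics/s4c.png

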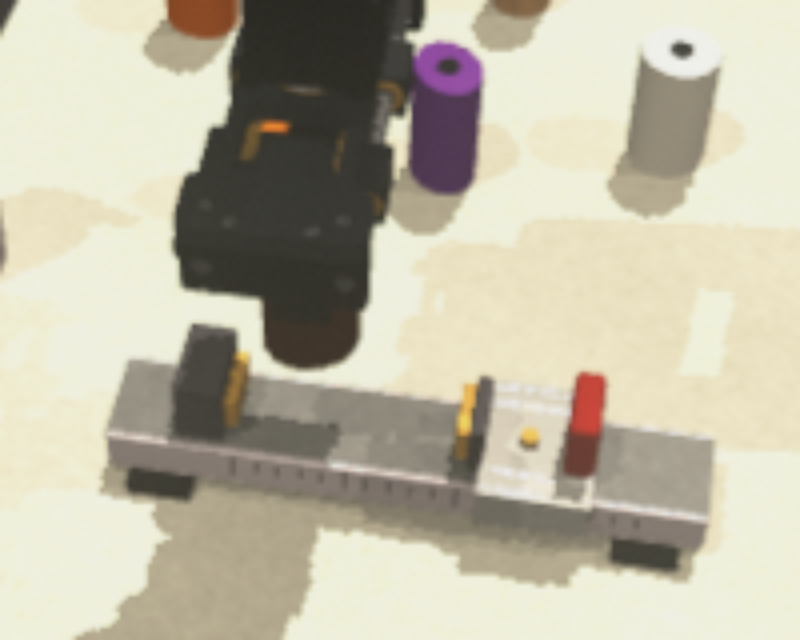

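View pics/sc4c.png

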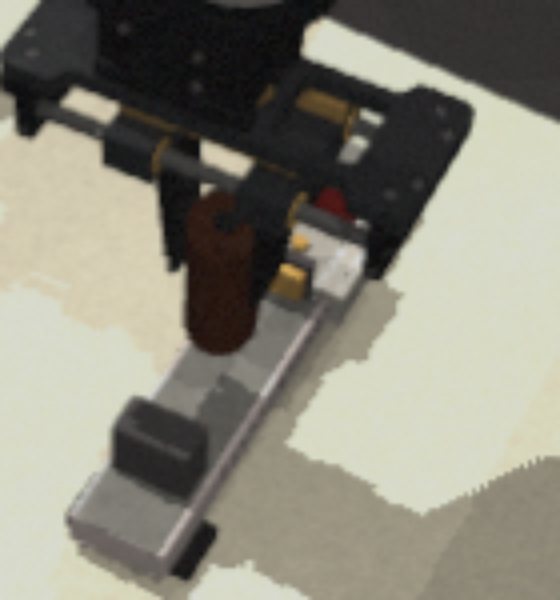

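View pics/w5.png

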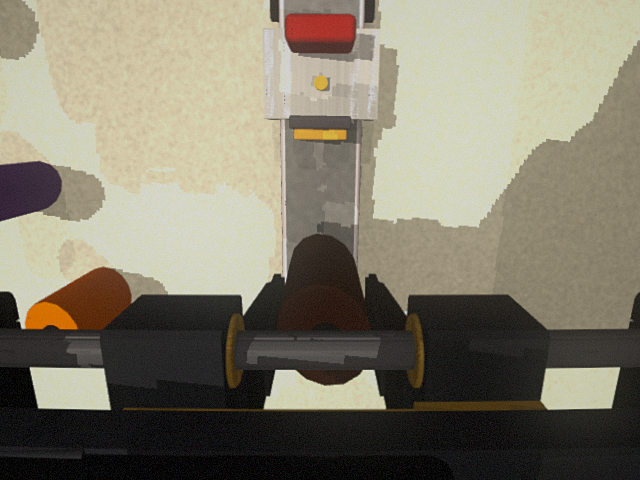

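```bash
python3 -c "
from h import *
p=snap('side');q=snap('scene');print(env.state()['eef_pos'].round(1))
print(at_z(q,334.8,213.3,89.5),at_z(p,317.5,235.5,89.5))
a=np.array([-.9976,-.0698])
c=np.array([523.1,40.5])
print('anvil',c-76*a, 'goal', c-76*a+27*a)
"
```

```text
[569.5  43.2 125.9]
[573.08144877  51.65210599  89.5       ] [566.72076826  48.07967179  89.5       ]
anvil [598.9176  45.8048] goal [571.9824  43.9202]
```

```bash
python3 -c "
from h import *
w=snap('wrist');p=snap('side');q=snap('scene');print(env.state()['eef_pos'].round(1))
for u in (284.5,359): print('bed edge',at_z(w,u,200,30).round(1))
for u in (288.5,353): print('bed edge far',at_z(w,u,150,30).round(1))
th=np.linspace(0,6.28,60)
for X in [(569.5,43.2),(569.5,48.2),(574,44)]:
  for n,c in (('side',p),('scene',q)):
    P=np.array([proj(c,[X[0]+19*np.cos(t),X[1]+19*np.sin(t),89.7]) for t in th]); print(X,n,P[:,0].min().round(1),P[:,0].max().round(1),P[:,1].max().round(1))
  for z in (89.7,159.7):
    P=np.array([proj(w,[X[0]+19*np.cos(t),X[1]+19*np.sin(t),z]) for t in th]); print(X,'w',z,P.min(0).round(1),P.max(0).round(1))
"
```

```text
[569.6  43.3 126.3]
bed edge [543.5  13.8  30. ]
bed edge [539.8  61.4  30. ]
bed edge far [511.9  14.6  30. ]
bed edge far [508.8  54.7  30. ]
(569.5, 43.2) side 305.6 327.7 241.4
(569.5, 43.2) scene 321.3 342.4 218.3
(569.5, 43.2) w 89.7 [290.3 236. ] [363.4 305.5]
(569.5, 43.2) w 159.7 [273.6 283.8] [379.6 380.3]
(569.5, 48.2) side 304.8 327.0 243.6
(569.5, 48.2) scene 323.7 344.7 219.5
(569.5, 48.2) w 89.7 [299.9 236.8] [373.  306.2]
(569.5, 48.2) w 159.7 [287.5 284.9] [393.4 381.3]
(574, 44) side 302.9 325.0 241.3
(574, 44) scene 320.4 341.5 220.2
(574, 44) w 89.7 [291.3 244.7] [364.1 313.4]
(574, 44) w 159.7 [275.3 296.1] [380.4 391. ]
```

```bash
python3 -c "
from h import *
w=snap('wrist','w6.png'); c=w['image'][0:250,230:420]
cv2.imwrite('pics/w6c.png',cv2.resize(c,None,fx=3,fy=3)[:600,:,::-1])
for X,n in [((523.1,40.5),'c'),((589.9,45.17),'x')]:pass
a=np.array([-.9976,-.0698]);b=np.array([.0698,-.9976]);c=np.array([523.1,40.5])
for s in (-40,0,40,80): print(s,[proj(w,[*(c+s*a+k*b),30]).round(1).tolist() for k in (25,0,-25)])
"
```

```text
-40 [[289.6, 232.3], [327.8, 232.7], [366.0, 233.0]]
0 [[288.8, 170.6], [328.4, 171.0], [368.0, 171.3]]
40 [[288.1, 104.6], [329.1, 104.8], [370.1, 105.2]]
80 [[287.4, 34.0], [329.8, 34.3], [372.3, 34.7]]
```

View pics/w6c.png

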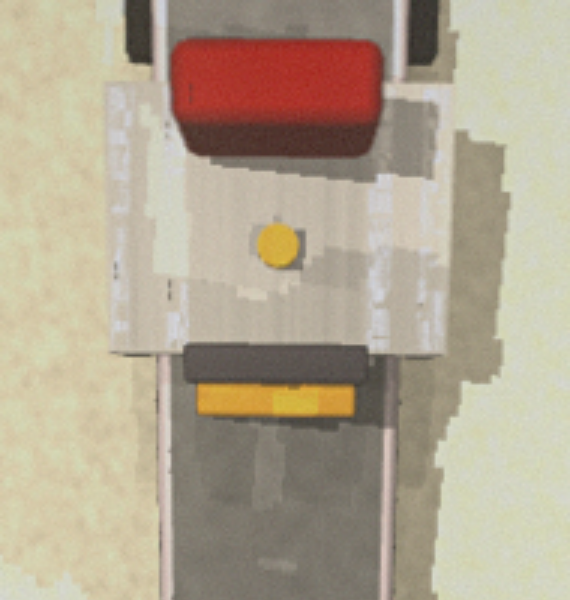

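```bash
python3 pl.py 574 40.2 85 3.212 25 20
```

```text
t 7.45 pos [569.6  43.5 126.3] rot [-3.134e+00 -1.000e-03 -3.063e+00] j [-0.04  0.52  1.79 -0.01  0.84 -1.68] F [ 0.5 -0.7 -0.8] op 34.5
2 -2.1 -1.8 20.7 0.004 20; -2.1 -1.8 20.7 0.004 20
```

>>> send_rows(plan="-2 -1.6 21 0.005 20; -2 -1.6 19 0 20; 0 0 0 0 20")

```text
t: 7.75
eef_pos: [574.6, 39.0, 86.1]
tcp_rot: [-3.134, 0.001, -3.071]
ft_force: [-0.1, 0.4, -0.5]
opening: 0.362
```

```bash
python3 -c "
from h import *
snap('wrist');w=snap('wrist','w7.png'); print(env.state()['eef_pos'].round(1))
p=snap('side');q=snap('scene')
a=cv2.resize(p['image'][190:300,250:400],None,fx=4,fy=4);b=cv2.resize(q['image'][150:260,290:380],None,fx=4,fy=4)
cv2.imwrite('pics/sb.png',np.hstack([a[:440],b[:440]])[:,:800,::-1])
";python3 pl.py 574 40.2 66 3.212 25 20
```

```text
[575.2  39.2  88. ]
t 7.95 pos [575.5  39.4  88.7] rot [-3.133  0.005 -3.07 ] j [-0.04  0.58  1.81 -0.01  0.75 -1.68] F [-0.  -0.6 -0.3] op 34.2
1 1.5 0.9 22.7 0.001 20
```

View pics/w7.png

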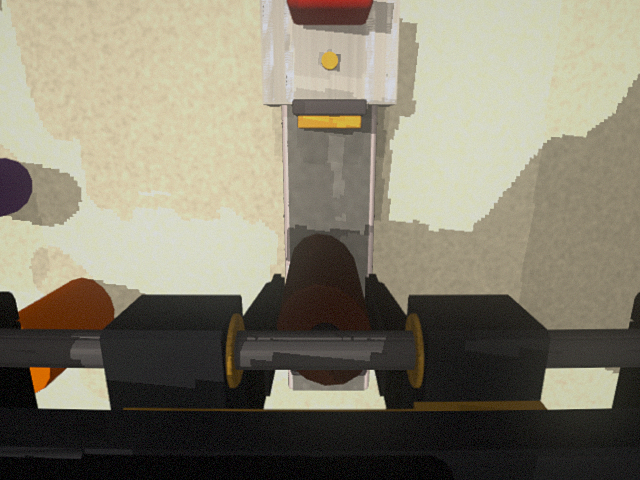

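View pics/sb.png

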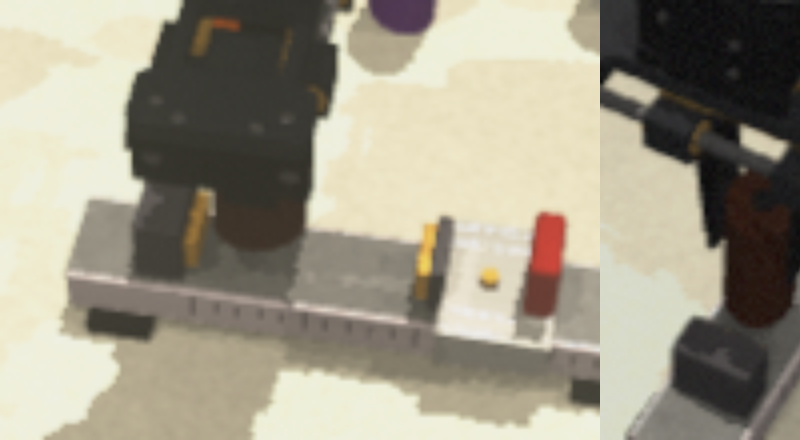

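```bash
python3 -c "
from h import *
w=snap('wrist'); print(env.state()['eef_pos'].round(1),w['cx'])
L=at_z(w,285,200,30);R=at_z(w,374.5,200,30);print(L,R,(L+R)/2)
x,y,z=env.state()['eef_pos']
for zz in (30,60,100,123): print(zz,proj(w,[x,y,zz]))
M=(L+R)/2; print('axis y at tcp x', M[1]+.0706*(x-M[0]))
"
```

```text
[575.5  39.4  88.7] 324.4398749076159
[543.73816925  13.83917401  30.        ] [540.16736942  63.02713788  30.        ] [541.95276933  38.43315594  30.        ]
30 [327.1231194  258.29618491]
60 [327.02391239 275.8917226 ]
100 [326.83881512 308.54423365]
123 [326.68850794 334.89182756]
axis y at tcp x 40.804861776500985
```

>>> send_rows(plan="1 1.4 17 0 20; 0 0 0 0 20")

```text
t: 8.2
eef_pos: [575.2, 40.7, 73.3]
tcp_rot: [-3.133, 0.008, -3.07]
ft_force: [-0.8, -0.0, -1.1]
opening: 0.364
```

```bash
python3 pl.py 574 40.8 66 3.212 25 20
```

```text
t 8.2 pos [575.2  40.7  73.3] rot [-3.133  0.008 -3.07 ] j [-0.04  0.6   1.82 -0.01  0.72 -1.67] F [-0.8 -0.  -1.1] op 34.6
1 1.2 0.1 7.3 0.001 20
```

>>> send_rows(plan="0.5 0 5 0 20; 0 0 0 0 20")

```text
t: 8.4
eef_pos: [575.3, 40.7, 69.6]
tcp_rot: [-3.133, 0.01, -3.07]
ft_force: [-0.2, -0.0, -0.3]
opening: 0.364
```

```bash
python3 pl.py 574 40.8 66 3.212 25 20
```

```text
t 8.4 pos [575.3  40.7  69.6] rot [-3.133  0.01  -3.07 ] j [-0.04  0.6   1.82 -0.01  0.71 -1.67] F [-0.2 -0.  -0.3] op 34.6
1 1.3 0.2 3.6 0.001 20
```

>>> send_rows(plan="0.5 0 2.5 0 20; 0 0 1 0 20")

```text
t: 8.6
eef_pos: [575.2, 40.6, 66.8]
tcp_rot: [-3.133, 0.011, -3.07]
ft_force: [-0.8, 0.5, -1.1]
opening: 0.361
```

>>> send_rows(plan="0 0 1.5 0 20")

```text
t: 8.7
eef_pos: [575.5, 40.6, 65.8]
tcp_rot: [-3.133, 0.012, -3.07]
ft_force: [-5.3, -1.5, 21.9]
opening: 0.366
```

>>> send_rows(plan="0 0 -0.6 0 36; 0 0 0 0 60; 0 0 0 0 75; 0 0 0 0 75; 0 0 0 0 75; 0 0 0 0 75")

```text
t: 9.3
eef_pos: [575.9, 40.5, 66.8]
tcp_rot: [-3.132, 0.013, -3.07]
ft_force: [-0.3, 0.9, -0.6]
opening: 0.742
```

```bash
python3 -c "
from h import *
w=snap('wrist','w8.png')
p=snap('side');q=snap('scene')
a=cv2.resize(p['image'][190:300,250:400],None,fx=4,fy=4);b=cv2.resize(q['image'][150:260,290:380],None,fx=4,fy=4)
cv2.imwrite('pics/sb2.png',np.hstack([a[:440],b[:440]])[:,:800,::-1])
";python3 pl.py 574 40.8 145 3.212 25 75
```

```text
t 9.45 pos [575.8  40.5  66.8] rot [-3.132  0.013 -3.07 ] j [-0.04  0.61  1.82 -0.01  0.7  -1.67] F [-0.7 -0.2 -0.3] op 74.3
4 0.4 0.1 -19.6 0.000 75; 0.4 0.1 -19.6 0.000 75; 0.4 0.1 -19.6 0.000 75; 0.4 0.1 -19.6 0.000 75
```

View pics/w8.png

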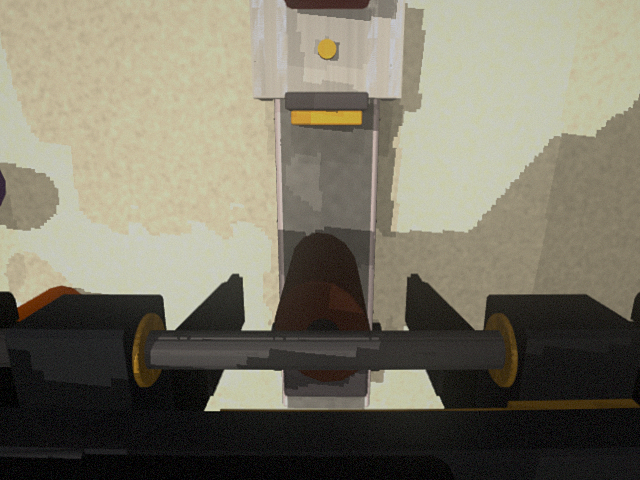

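View pics/sb2.png

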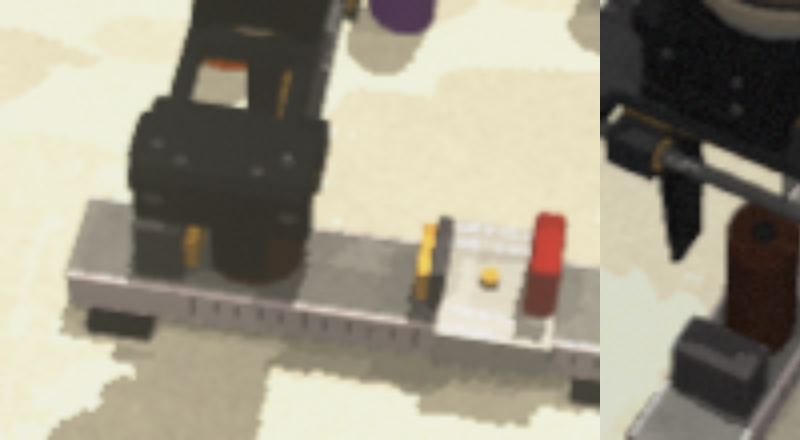

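>>> send_rows(plan="0 0 -22 0 75; 0 0 -40 0 75; 0 0 -45 0 75; 0 0 -30 0 40; 0 0 0 0 0; 0 0 0 0 0")

```text
t: 10.05
eef_pos: [573.3, 41.7, 207.7]
tcp_rot: [-3.133, 0.01, -3.07]
ft_force: [-0.4, 0.0, 0.8]
opening: 0.59
```

```bash
python3 -c "
from h import *
w=snap('wrist','w9.png')
p=snap('side','s9.png');q=snap('scene','sc9.png')
a=cv2.resize(p['image'][210:300,260:430],None,fx=4,fy=4)
cv2.imwrite('pics/sb3.png',a[:,:,::-1])
b=cv2.resize(q['image'][150:280,290:400],None,fx=4,fy=4)
cv2.imwrite('pics/sb4.png',b[:,:,::-1])
";python3 pl.py 574 40.8 145 3.212 25 75
```

```text
t 10.2 pos [573.1  41.7 206.5] rot [-3.133  0.008 -3.07 ] j [-0.04  0.42  1.7  -0.01  1.01 -1.68] F [ 0.2 -0.4 -0.9] op 44.4
3 -0.3 -0.3 20.5 0.000 75; -0.3 -0.3 20.5 0.000 75; -0.3 -0.3 20.5 0.000 75
```

View pics/sb3.png

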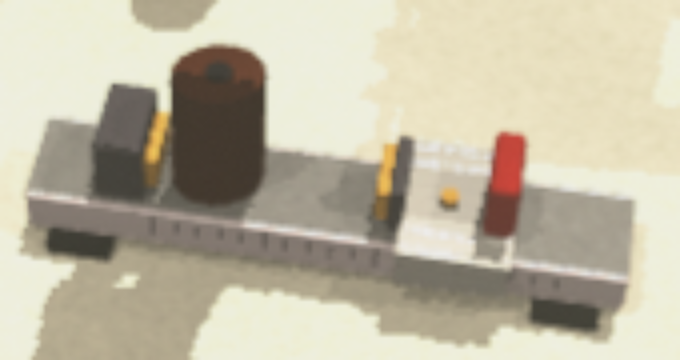

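View pics/sb4.png

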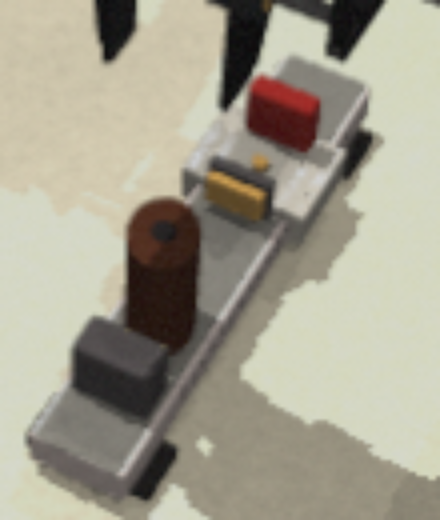

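View pics/w9.png

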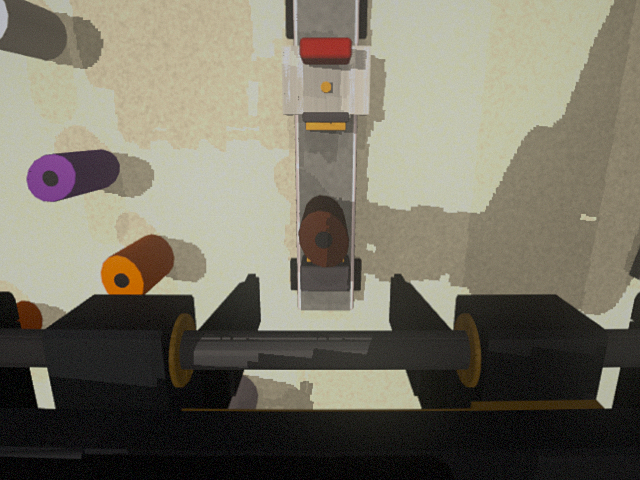

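```bash
python3 -c "
from h import *
w=snap('wrist')
p=snap('side');q=snap('scene')
print('hub',at_z(p,314.1,227.6,100)[:2],at_z(q,330.3,207.4,100)[:2],at_z(w,322,239,100)[:2])
print('tab rear top side',[at_z(p,260+x/4-.4,210+y/4-.4,69.5)[:2].round(1) for x,y in ((523,136),(519,170))])
print('tab rear top scene',[at_z(q,290+x/4-.4,150+y/4-.4,69.5)[:2].round(1) for x,y in ((256,78),(318,97))])
print('tab rear top wrist',[at_z(w,x,y,69.5)[:2].round(1) for x,y in ((301,39),(351,39))])
print('pad top wrist',[at_z(w,x,y,54)[:2].round(1) for x,y in ((306,130),(345,130))])
print('bed end wrist',[at_z(w,x,y,30)[:2].round(1) for x,y in ((298,309),(353,309))])
print('bed wrist',[at_z(w,x,y,30)[:2].round(1) for x,y in ((297,180),(356,180))])
"
```

```text
hub [574.51550219  41.11344144] [573.21184822  41.87694418] [574.62010404  38.19162793]
tab rear top side [array([443.7,  17.5]), array([442.4,  37.1])]
tab rear top scene [array([445.6,  18. ]), array([439.8,  49.7])]
tab rear top wrist [array([443.9,  14.3]), array([441.6,  48.1])]
pad top wrist [array([503.7,  20.6]), array([501.6,  49.6])]
bed end wrist [array([659.1,  21.6]), array([655.5,  70.7])]
bed wrist [array([544.3,  14.4]), array([540.8,  62.9])]
```

```bash
python3 pl.py 412 31 165 3.212 48 0
```

```text
t 10.35 pos [573.2  41.6 206.5] rot [-3.133  0.007 -3.07 ] j [-0.04  0.43  1.7  -0.01  1.01 -1.68] F [ 0.3  0.4 -0.8] op 32.7
4 40.4 0.2 10.4 0.000 0; 40.4 0.2 10.4 0.000 0; 40.4 0.2 10.4 0.000 0; 40.4 0.2 10.4 0.000 0
```

>>> send_rows(plan="40 0.2 8 0 0; 40 0.2 8 0 0; 40 0.2 8 0 0; 38 0.2 8 0 0; 0 0 0 0 0; 0 0 0 0 0")

```text
t: 10.95
eef_pos: [409.1, 30.7, 168.4]
tcp_rot: [-3.134, 0.001, -3.07]
ft_force: [-0.0, 0.4, 0.1]
opening: 0.002
```

```bash
python3 -c "
from h import *
snap('wrist','w10.png');snap('side','s10.png')";python3 pl.py 412 31 50 3.212 40 0
```

```text
t 11.05 pos [409.6  30.8 168.3] rot [-3.134e+00  1.000e-03 -3.070e+00] j [-0.08  0.26  2.11 -0.01  0.77 -1.72] F [ 0.7 -0.5 -0.8] op 0.5
3 -0.8 0.0 39.4 0.000 0; -0.8 0.0 39.4 0.000 0; -0.8 0.0 39.4 0.000 0
```

View pics/w10.png

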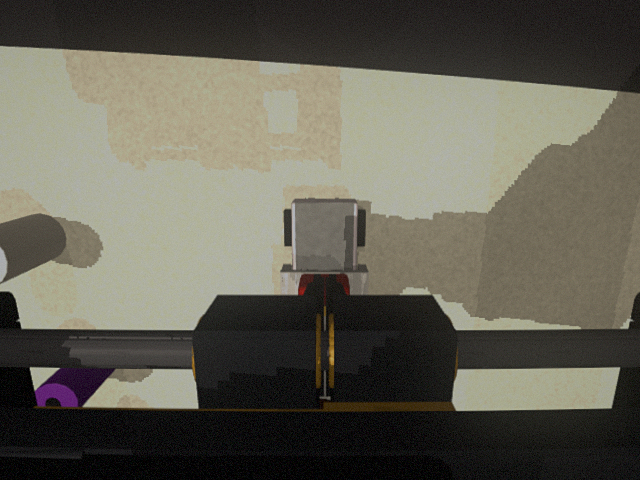

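View pics/s10.png

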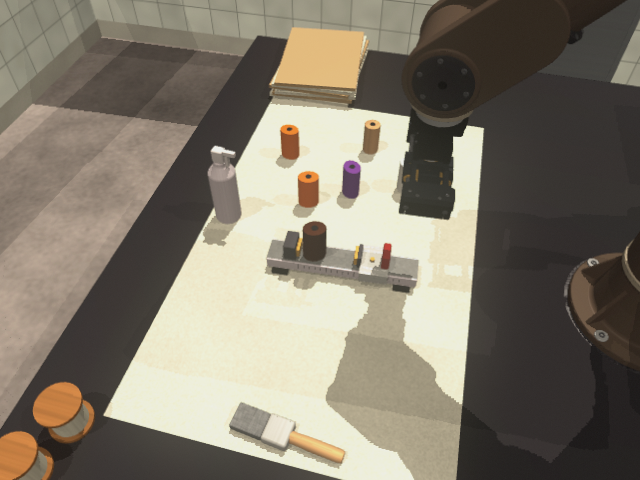

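>>> send_rows(plan="0 0 38 0 0; 0 0 38 0 0; 0 0 30 0 0; 0 0 0 0 0")

```text
t: 11.45
eef_pos: [416.4, 29.8, 59.9]
tcp_rot: [-3.133, 0.009, -3.07]
ft_force: [0.8, -0.1, 0.3]
opening: 0.006
```

```bash
python3 -c "
from h import *
p=snap('side');cv2.imwrite('pics/s11.png',cv2.resize(p['image'][170:300,260:440],None,fx=4,fy=4)[:,:,::-1])";python3 pl.py 412 31 48 3.212 40 0
```

```text
t 11.5 pos [417.   29.8  61.3] rot [-3.133  0.011 -3.07 ] j [-0.08  0.47  2.21 -0.02  0.45 -1.71] F [1.7 0.3 1.1] op 0.2
1 4.9 1.6 13.3 0.002 0
```

View pics/s11.png

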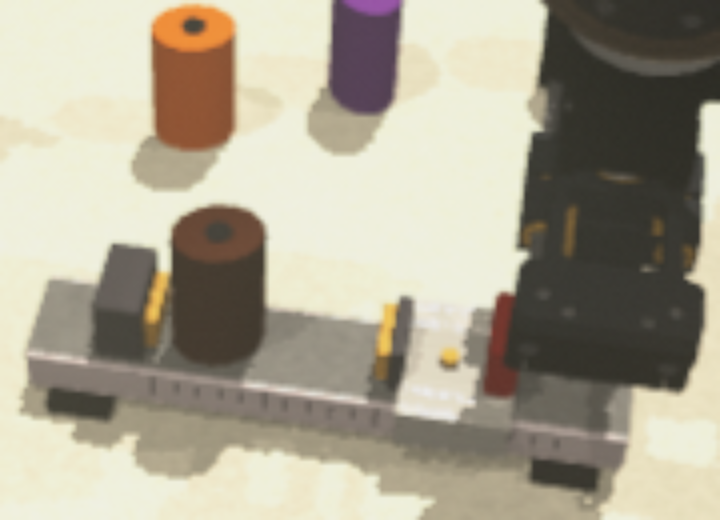

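>>> send_rows(plan="4 1.2 12 0 0; 0 0 2 0 0; 0 0 0 0 0")

```text
t: 11.8
eef_pos: [416.2, 30.5, 50.0]
tcp_rot: [-3.132, 0.015, -3.069]
ft_force: [-0.4, -0.5, -0.7]
opening: 0.006
```

```bash
cat > f.py <<'E'
from h import *
F=[];P=[]
for i in range(6):
    eyes.read_camera('side'); s=env.state(); F.append(s['ft_force']);P.append(s['eef_pos'])
F=np.array(F);P=np.array(P)
print('t',round(s['t'],2),'F',F.mean(0).round(2),'sd',F.std(0).round(2),'P',P.mean(0).round(2),'x first/last',P[0,0].round(2),P[-1,0].round(2),'rot',np.round(s['tcp_rot'],3))
E
python3 f.py
```

```text
t 12.1 F [ 0.23 -0.14 -0.01] sd [0.5  0.44 0.38] P [415.87  30.52  49.85] x first/last 416.24 415.52 rot [-3.132  0.014 -3.069]
```

>>> send_rows(plan="-8 0 0 0 0; -6 0 0 0 0; -5 0 0 0 0; -5 0 0 0 0")

```text
t: 12.5
eef_pos: [440.5, 32.3, 50.1]
tcp_rot: [-3.132, 0.013, -3.069]
ft_force: [-0.9, -1.4, 1.0]
opening: 0.007
```

```bash
python3 f.py; python3 -c "
from h import *
p=snap('side');cv2.imwrite('pics/s12.png',cv2.resize(p['image'][170:300,260:440],None,fx=4,fy=4)[:,:,::-1])"
```

```text
t 12.8 F [-0.48 -0.16 -0.1 ] sd [0.45 0.37 0.63] P [440.76  32.33  50.21] x first/last 441.45 440.29 rot [-3.132  0.014 -3.069]
```

View pics/s12.png

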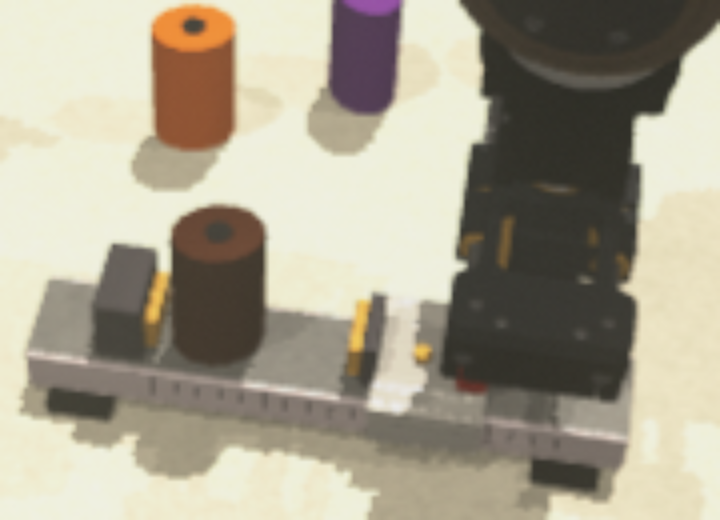

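>>> send_rows(plan="-5 0 0 0 0; -5 0 0 0 0; -5 0 0 0 0; -5 0 0 0 0; -5 0 0 0 0; -2 0 0 0 0")

```text
t: 13.45
eef_pos: [468.0, 34.4, 50.3]
tcp_rot: [-3.132, 0.01, -3.069]
ft_force: [-2.1, -0.7, 0.8]
opening: 0.005
```

```bash
python3 f.py; python3 -c "
from h import *
p=snap('side');cv2.imwrite('pics/s13.png',cv2.resize(p['image'][170:300,260:440],None,fx=4,fy=4)[:,:,::-1])
p=snap('scene');cv2.imwrite('pics/sc13.png',cv2.resize(p['image'][150:280,290:400],None,fx=4,fy=4)[:,:,::-1])"
```

```text
t 13.75 F [ 0.19 -0.11 -0.04] sd [0.54 0.49 0.38] P [467.82  34.36  50.4 ] x first/last 468.18 467.53 rot [-3.132  0.011 -3.069]
```

View pics/s13.png

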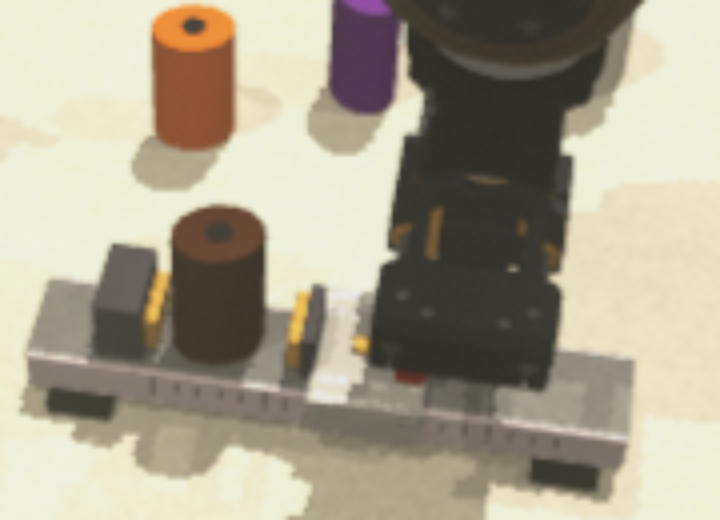

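View pics/sc13.png

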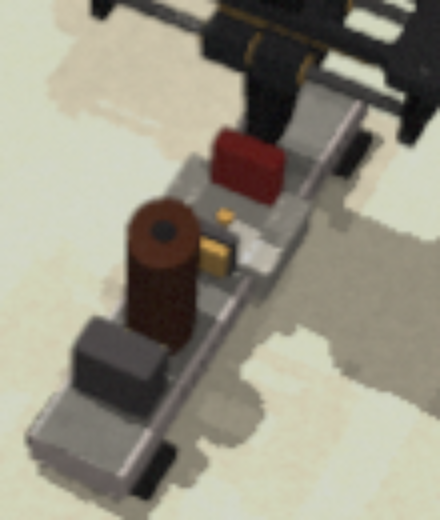

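>>> send_rows(plan="-2.5 0 0 0 0; -2.5 0 0 0 0; -2 0 0 0 0; -2 0 0 0 0; -1 0 0 0 0")

```text
t: 14.35
eef_pos: [477.0, 35.1, 50.4]
tcp_rot: [-3.133, 0.008, -3.07]
ft_force: [-1.2, -0.6, 2.1]
opening: 0.006
```

```bash
cat > v.py <<'E'
import sys
from h import *
p=snap('side');a=cv2.resize(p['image'][210:270,280:380],None,fx=6,fy=6)
p=snap('scene');b=cv2.resize(p['image'][190:250,300:370],None,fx=6,fy=6)[:,:200*3]
cv2.imwrite('pics/%s.png'%sys.argv[1],cv2.resize(np.hstack([a,b]),(800,282))[:,:,::-1])
E
python3 f.py; python3 v.py v1
```

```text
t 14.65 F [-0.41 -0.22  0.18] sd [0.58 0.51 0.6 ] P [477.1   35.05  50.46] x first/last 477.12 477.06 rot [-3.132  0.009 -3.07 ]
```

View pics/v1.png

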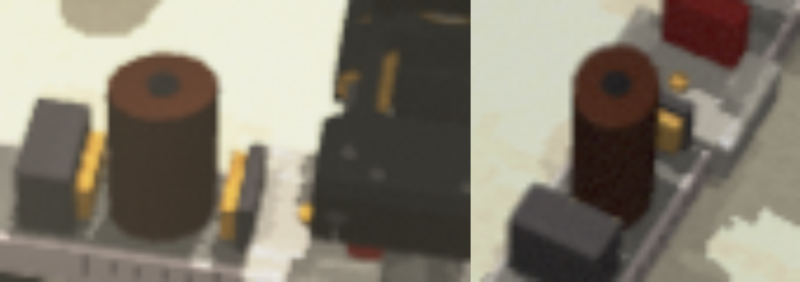

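>>> send_rows(plan="-1 0 0 0 0; -1 0 0 0 0; -1 0 0 0 0; -1 0 0 0 0")

```text
t: 15.15
eef_pos: [480.4, 35.3, 50.5]
tcp_rot: [-3.133, 0.007, -3.07]
ft_force: [-1.7, -0.6, 1.0]
opening: 0.007
```

```bash
python3 f.py; python3 v.py v2
```

```text
t 15.45 F [-1.08 -0.37  0.2 ] sd [0.55 0.66 0.51] P [480.52  35.32  50.49] x first/last 480.51 480.5 rot [-3.133  0.007 -3.07 ]
```

View pics/v2.png

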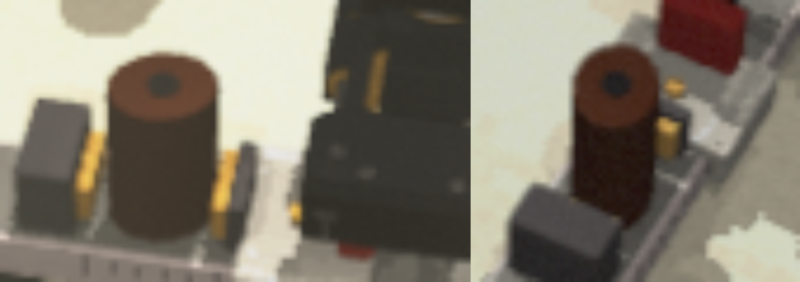

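>>> send_rows(plan="-1 0 0 0 0; -1 0 0 0 0; -1 0 0 0 0")

```text
t: 15.85
eef_pos: [483.0, 35.5, 50.5]
tcp_rot: [-3.133, 0.006, -3.069]
ft_force: [-2.1, -1.8, 2.0]
opening: 0.003
```

```bash
python3 f.py; python3 v.py v3
```

```text
t 16.15 F [-1.6  -0.76  0.91] sd [0.56 0.43 0.3 ] P [483.2   35.52  50.5 ] x first/last 483.21 483.19 rot [-3.133  0.006 -3.069]
```

View pics/v3.png

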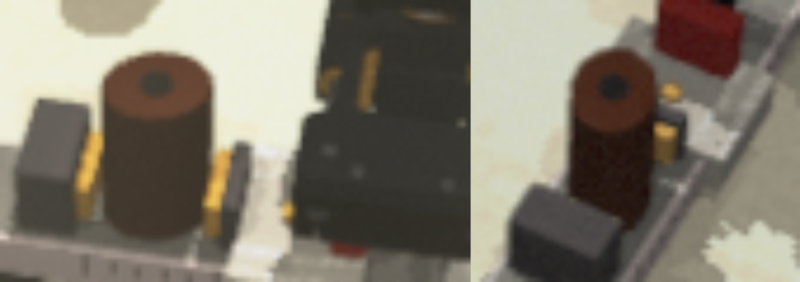

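>>> send_rows(plan="-0.7 0 0 0 0; -0.5 0 0 0 0")

```text
t: 16.45
eef_pos: [484.1, 35.6, 50.5]
tcp_rot: [-3.133, 0.006, -3.069]
ft_force: [-2.1, -1.1, 2.3]
opening: 0.007
```

```bash
python3 f.py; python3 v.py v4
```

```text
t 16.75 F [-2.16 -0.75  1.34] sd [0.36 0.48 0.58] P [484.23  35.59  50.5 ] x first/last 484.22 484.23 rot [-3.133  0.006 -3.069]
```

View pics/v4.png

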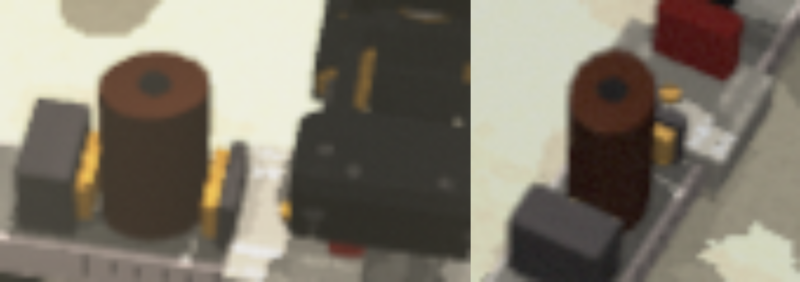

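>>> send_rows(plan="-0.6 0 0 0 0; -0.3 0 0 0 0")

```text
t: 17.05
eef_pos: [485.0, 35.7, 50.5]
tcp_rot: [-3.133, 0.006, -3.069]
ft_force: [-3.3, -1.8, 1.0]
opening: 0.005
```

```bash
python3 f.py; python3 v.py v5
```

```text
t 17.35 F [-2.36 -0.93  0.82] sd [0.28 0.39 0.56] P [485.07  35.67  50.5 ] x first/last 485.08 485.08 rot [-3.133  0.006 -3.069]
```

View pics/v5.png

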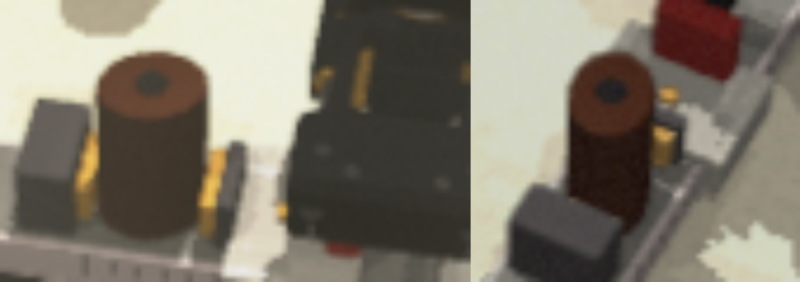

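>>> send_rows(plan="-0.5 0 0 0 0; -0.3 0 0 0 0")

```text
t: 17.65
eef_pos: [485.6, 35.7, 50.5]
tcp_rot: [-3.133, 0.005, -3.069]
ft_force: [-2.7, -1.8, 2.9]
opening: 0.001
```

```bash
python3 f.py
```

```text
t 17.95 F [-3.36 -1.18  2.23] sd [0.32 0.43 0.39] P [485.63  35.7   50.49] x first/last 485.62 485.64 rot [-3.133  0.005 -3.07 ]
```

>>> send_rows(plan="-0.4 0 0 0 0")

```text
t: 18.05
eef_pos: [485.9, 35.7, 50.5]
tcp_rot: [-3.133, 0.005, -3.069]
ft_force: [-3.9, -1.1, 3.4]
opening: 0.005
```

```bash
python3 f.py; python3 v.py v6
```

```text
t 18.35 F [-4.26 -1.85  3.1 ] sd [0.47 0.3  0.41] P [485.94  35.72  50.49] x first/last 485.93 485.93 rot [-3.133  0.005 -3.069]
```

View pics/v6.png

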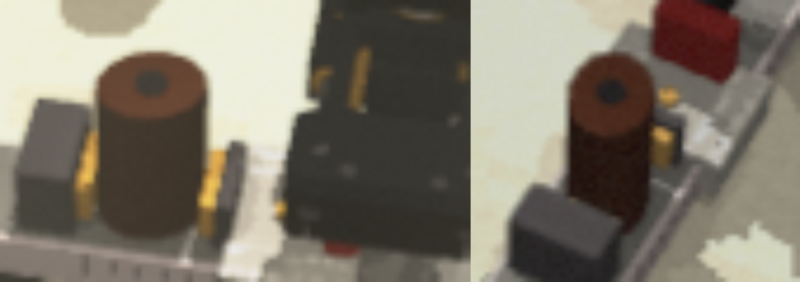

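>>> send_rows(plan="-0.3 0 0 0 0")

```text
t: 18.55
eef_pos: [486.1, 35.7, 50.5]
tcp_rot: [-3.133, 0.005, -3.069]
ft_force: [-4.8, -1.3, 3.6]
opening: -0.0
```

```bash
python3 f.py
```

```text
t 18.85 F [-4.8  -2.16  3.38] sd [0.4  0.45 0.27] P [486.17  35.75  50.49] x first/last 486.17 486.18 rot [-3.133  0.005 -3.069]
```

>>> send_rows(plan="1 0 0 0 0; 2 0 0 0 0; 6 0 0 0 0; 12 0 0 0 0; 6 0 0 0 0; 0 0 0 0 0")

```text
t: 19.45
eef_pos: [458.9, 33.9, 50.4]
tcp_rot: [-3.132, 0.01, -3.07]
ft_force: [0.1, 0.5, 0.1]
opening: 0.004
```

```bash
python3 f.py; python3 v.py v7
```

```text
t 19.75 F [ 0.36  0.38 -0.13] sd [0.52 0.37 0.41] P [460.01  33.87  50.38] x first/last 459.36 460.22 rot [-3.132  0.011 -3.069]
```

View pics/v7.png

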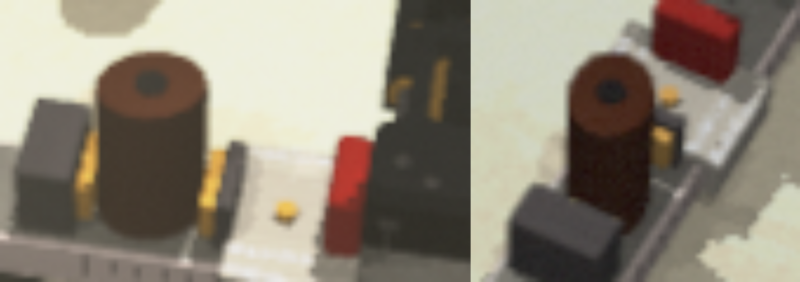

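>>> send_rows(plan="2 0 -20 0 0; 2 0 -40 0 0; 0 0 -45 0 0; 0 0 -45 0 0; 0 0 0 0 0; 0 0 0 0 0")

```text
t: 20.45
eef_pos: [454.3, 35.0, 205.2]
tcp_rot: [-3.133, 0.009, -3.069]
ft_force: [-0.2, 0.3, 0.2]
opening: 0.006
```

```bash
python3 f.py; python3 v.py v8; python3 -c "
from h import *
snap('side','s20.png')
p=snap('side');q=snap('scene')
print(proj(p,[574,41.5,100]),proj(q,[574,41.5,100]))"
```

```text
t 20.75 F [0.32 0.06 0.25] sd [0.39 0.25 0.28] P [454.04  34.93 204.04] x first/last 454.44 453.95 rot [-3.133  0.005 -3.069]
[314.33655416 227.81701677] [329.88871756 207.60058983]
```

View pics/v8.png

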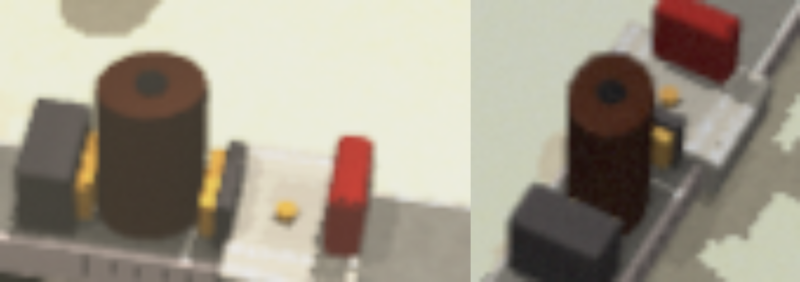

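View pics/s20.png

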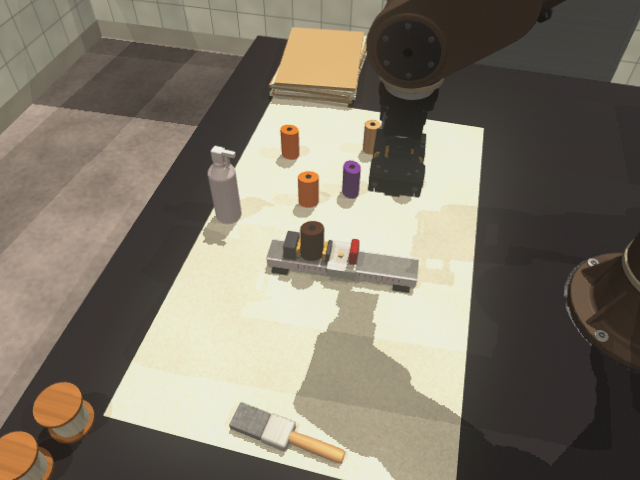

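```bash
python3 -c "
from h import *
print(job_done())"
```

```text
the job is handed in; nothing more can be done
None
```

The dark roller is standing on the caliper bed, held between both brass pads. The job is handed in at about 21 s of the 72 s; no verdict was reported.

**What I did:** I gripped the dark roller from among the others and lifted it over to the caliper. I stood it on the bed about 26 mm in front of the fixed jaw face and let go. Then I closed the fingers and pushed the red tab in, using steps under 1 mm for the last few. The push force levelled off at about 2.3 N while the roller was sliding, then rose to about 4.8 N against the fixed jaw. I stopped there and backed the arm away.

**Last checks:**
- **Roller:** it stands upright against both pads. It did not visibly move in the pictures when the finger came off the tab. It was about 2.6 mm off the middle of the bed's width before the push, against a limit of 10 mm.
- **Squeeze:** I estimate about 2.5 N on the pads at the end of the push. That is the rise over sliding friction, not a direct reading. It may have eased to about 2 N once released, and I could not measure that. It corresponds to a lean of about 0.018 rad.
- **Gap:** about 42 mm, worked out from an estimated starting gap of 98 mm and the arm's travel, so good to only a few millimetres.
- **Other things:** in the side view the bottle, brush, pale roller and look-alikes are where they were. The arm hid the white roller in the last picture, but I never went near it. The robot was touching nothing.

**Disagreement:** the wrist camera and the two fixed cameras differed by about 3–4 mm in world position. I set the sideways position relative to the bed as seen in the wrist view. Both sets of cameras then agreed on the roller's offset from the bed's middle.

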